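Unclip the cordless mop's battery pack and set the charger to standby

TASK

Force the black battery pack out of its spring catches and slide it along the charging tray until it is completely clear of the rails, leaving it standing on the tray's free bed without hanging over the open end. Then press the round button on the charger fully down and let it come back up. Leave the basket, the remote control and the bottle where they are.

Things in the scene. Friction and masses are not known exactly. Their poses are not given: they have to be found in the camera images.
- charger: White charging tray screwed to the counter, cannot move. Sizes in mm. Origin: tray centre at counter height; z up, +x the way the pack slides out, y across. Floor x -170 to 170, 107 wide, its face 8 above the counter. Closed end: end block x -170 to -133, 104 wide, top 25 above the counter. Housing with the button: x -150 to -30, y -55 to -145, top 40.
- rail_end (a point): Point midway between the rails' open ends: charger x -30, y 0, on the tray floor (8 above the counter); axes as the charger's. Rails run from charger x -130 to -30: walls at y +-43.5 with lips (underside 19.5, top 24.5 above the counter) reaching in to y +-34 over the pack's foot flanges.
- bed (a point): Middle of the free bed on the tray floor: charger x +70, y 0, 8 above the counter; axes as the charger's. Bed: charger x -30 to +170, open at +x, with low curbs (8 high above the floor) along its sides at y +-46.5.
- catch (a point): Midway between the two spring catches, charger x -100, y 0, 13 above the counter. Steel balls in the rail walls click into notches in the pack's flanges: a push of roughly 10 to 20 N along +x (least when pushed low) frees the pack within about 6 mm of travel; then it slides at about 5 N or less on the smooth tray.
- pack: Black battery pack, 120 long (x), 60 high, about 0.5 kg. Origin: centre of underside; at the start at charger x -70, y 0, axes parallel to the charger's. Foot flanges 84 wide, 10 high; above them an upright body 62 wide, 120 long. Its rear face (pack x -60) shows above the end block, 25 to 68 above the counter: push there, or grip across the 62. Clear of rails: origin beyond charger x +30.
- standby (a joint): Button travel in m: 0 up, 0.007 fully down. Spring return; starts to move at about 2 N, fully down at about 6 N.
- standby_top (a point): Centre of the top face of the round white button, 36 in diameter, 63 above the counter when up, at charger x -100, y -100; pressed straight down.
- basket: White perforated plastic basket with pens, 140 by 200 (y), 100 high, loose, to be left alone. Origin: centre of its underside.
- remote: White remote control lying flat, 150 (x) by 50 by 20, loose, to be left alone. Origin: centre of its underside.
- spray: White bottle, 66 in diameter, 170 high, standing loose, to be left alone. Origin: centre of its underside.

How it is judged:
On the way, in this order (a step that is already met when the one before it is completed fails the run):
1. the pack is free of the catches, completely beyond the rails and standing on the tray bed (x of pack in the frame of charger between 0.03 and 0.112 m and angle between pack's own z axis and vertical below 0.1 rad and z of pack in the frame of charger between 0.004 and 0.013 m), for 0.2 s.
2. the button is pressed fully down (value of joint standby above 0.0055 m), for 0.05 s.
At the end, for the whole second after the job is handed in: Pack at rest, upright (0.1 rad), flat on the tray bed within 12 mm of its middle line, its origin 30 to 112 mm beyond the tray centre towards the open end: wholly clear of the rails, not overhanging the end. Button pressed at least 5.5 of its 7 mm and up again (within 1.2 mm) (all of step 1 and y of pack in the frame of charger between -0.012 and 0.012 m and linear speed of pack below 0.01 m/s and value of joint standby below 0.0012 m); the robot touches nothing.
It fails at once if the basket is moved more than 20 mm (distance of basket from where it was at the start of the episode above 0.02 m).
It fails at once if the remote control is moved more than 20 mm (distance of remote from where it was at the start of the episode above 0.02 m).
It fails at once if the bottle is moved more than 20 mm (distance of spray from where it was at the start of the episode above 0.02 m).
It fails at once if the pack is tipped over (angle between pack's own z axis and vertical above 0.6 rad).
It also fails if it takes over 38 s, if anything falls off the work surface, if the arm or the gripper's body presses on something with over 40 N, if the wrist force passes 120 N, or if a joint passes its speed limit or range.

ROBOT

A 6-joint arm with a two-finger parallel gripper is mounted at the origin on the work surface. World frame = base frame: x ahead of the robot, y to its left, z up, the work surface at z = 0. Lengths are in m, angles in rad, forces in N, time in s.
With the tool pointing down it reaches from about 0.275 to 0.825 m from the base axis. Payload 4.9 kg.
Tool frame: the origin (TCP) lies on the mounting face of the last link; the fingertips stand 173 mm ahead of it and the grasp point (between the pads) lies 155 mm ahead of it (r.nose_length is the z of the fingertips in the tool frame, in m); z points along the fingers, y is the line along which they close (so a half turn about z gives the same grasp; the last joint's range is limited). The gripper opens to 85 mm and grips with 20 to 120 N. Pads are 22 mm wide; open, the fingers measure 114 mm over their backs; the gripper's body (76 mm by 85 mm) begins 54 mm behind the grasp point. The pads swing forward as they close: fully open they stand 13 mm farther back than shut.
Start: joints at [-1.371, 0.326, -0.193, 1.052, 0, 1.437], TCP at [0.18, -0.52, 0.405] pointing down, gripper open.
Joint ranges: [-2.65, 2.65], [-0.97, 1.79], [-1.3, 1.35], [-1.93, 2.1], [-1.47, 1.37], [-3.14, 3.14]. Speed limits (rad/s): [2.57, 2.57, 3.14, 3.14, 3.14, 3.14].

INTERFACE

Orientations are given as a rotation vector (axis times angle).
In Python, from workcell import r, read_camera, camera_model, finder gives the robot as it stands.
- The arm moves only by the tool move_arm, never from a script. Its argument "rows" is text: rows parted by semicolons, each of 6 numbers parted by spaces: the shift along the tool's x, y, z in units of 25 mm (1.0 is 25 mm), then the turn, a rotation vector about the tool's x, y, z in units of 5 degrees (1.0 is 5 degrees). In form: dx dy dz wx wy wz; .... A call has 1 to 8 rows; each row shifts and turns the commanded pose from where the row before left it, along the tool's axes as they then stand; what a row does not reach is not made up. A row lasts 1/10 s, in which the tool goes at most 50 mm and 8.59 degrees, less where a joint would pass 70% of its speed; a pose out of reach is approached as far as the arm can. A call is refused whole if a number of a shift passes 1 or a number of a turn 1, either way. A call with a gripper value outside its range is refused whole. "jaw" is the finger opening in mm, from 0 to 85.4, set as the call begins (left out, the last holds). The fingers move at their own pace and stop on an object; the grip force is fixed at half the most. Time passes only in rows, so rows that do not move let the fingers close. It gives the time, the measured TCP pose, the force, the opening and the grip force at its end, in the units of the state.
- r.observe(): the state, without advancing time (a new reading comes with each control period).
- read_camera(name): name is "side" or "top" or "wrist"; returns the picture (400x640x3 uint8, blue, green, red); there is no depth.
- camera_model(name): a dict with "fx", "fy", "cx", "cy" (pixels), "R" (3x3) and "t" (3): a world point X has camera coordinates R X + t. Camera axes: x right, y down, z forward; pixel columns grow to the right and rows downward; lengths in m; the calibration is good to about 2 mm. A picture is of the moment at which its call begins: read the wrist's pose just before it. camera_model takes no time and is no camera call; for the wrist camera it gives the pose at the moment of the call.
- r.finish_job(): hands the job in; it is judged then, once.
Trained networks look in the newest picture that a camera, given by its name, has taken for a name from the list of things; names that differ only in an ending like _2 or _b are one class to them, and where a whole thing is asked for, a point or a joint stands for the part that bears it (a point fixed in the world has none). Each returns a list of dicts, best first, with "confidence" (0 to 1); they miss things now and then, are a little off and sometimes report something else, mostly with a low value. They report only what shows in the picture. A call takes as long as a camera call.
- finder.recognise(camera, target): "location" ([x, y, z] in m, in world coordinates, good to about 4 mm: the middle of the surface that is visible of it).
- finder.cut_out(camera, target): "region" (400x640 bool, what is visible of it).
- finder.mark_of(camera, target): "location" ([x, y, z] in m, in world coordinates, good to about 4 mm: a listed point, or the origin of a listed thing).
The state is a dict: "t": time; "joints": joint angles; "qvel": joint speeds; "joint_efforts": joint torques, N m; "eef_pos": TCP position; "tcp_rot": TCP orientation; "contact_force": force on the tool from outside, world axes, zero at the start; "wrist_torque": the same for the moment, N m; "grip_width": finger opening in m; "grasp_force": force on a finger pad.
Only numpy, scipy, OpenCV 4.12 (cv2) and the standard library are available. Lean on these libraries where they do the work, as an engineer would, in place of code of your own. Each camera call takes 0.05 s, during which the arm holds its last target. There are 200 camera calls.

## Working session

There is one attempt and no reset: what is moved stays moved. The work goes in short steps, Python scripts to look and compute and a tool call to move; the robot and the scene stay as the last step left them, time stands still between calls to the robot, and variables do not carry over. Pictures are saved under pics/ and viewed, at most 10 in all, crops included, and the job is handed in when it is done.

Besides the shell and the picture viewer there is one more tool, called after "Request:" as name(argument=value, ...) on one line, values as JSON. move_arm: Moves the arm, as the interface text tells. Its arguments: {"type":"object","properties":{"rows":{"type":"string"},"jaw":{"type":"number"}},"required":["rows"]}

```bash
mkdir -p pics; ls; python3 - <<'E'
from workcell import r, read_camera, camera_model, finder
import cv2, numpy as np
s=r.observe(); print(s['t'],s['eef_pos'],s['tcp_rot'],s['contact_force'])
a=[]
for c in ['top','side']:
    im=read_camera(c); a.append(im)
    for n in ['charger','rail_end','bed','catch','pack','standby_top','basket','remote','spray']:
        try:
            m=finder.mark_of(c,n)[:1]
            print(c,n,[(np.round(d['location'],4).tolist(),round(d['confidence'],2)) for d in m])
        except Exception as e: print(c,n,e)
cv2.imwrite('pics/a.png',cv2.resize(np.vstack(a),(720,900))[:, :] if 0 else cv2.resize(np.hstack(a),(800,250)))
cv2.imwrite('pics/top.png',a[0]);cv2.imwrite('pics/side.png',a[1])
print(r.observe()['t'])
E
```

```text
pics
0.0 [ 0.18013718 -0.51934701  0.40388288] [-3.09619655e+00 -5.21590814e-01  8.28274106e-05] [-0.26128429 -0.17389507  0.07734932]
top charger [([0.5452, 0.0585, 0.0006], 0.64)]
top rail_end [([0.5446, 0.0284, 0.0045], 0.56)]
top bed [([0.5486, 0.1225, 0.0114], 0.87)]
top catch [([0.5401, -0.038, 0.012], 0.76)]
top pack [([0.5374, -0.0138, 0.0084], 0.9)]
top standby_top [([0.638, -0.0536, 0.0617], 0.67)]
top basket []
top remote [([0.3556, 0.423, -0.0017], 0.81)]
top spray [([0.592, 0.4334, 0.0018], 0.72)]
side charger [([0.542, 0.0576, -0.0014], 0.63)]
side rail_end [([0.5449, 0.026, 0.0031], 0.9)]
side bed [([0.5483, 0.1282, 0.0034], 0.92)]
side catch [([0.5409, -0.043, 0.0126], 0.88)]
side pack [([0.539, -0.012, 0.0069], 0.55)]
side standby_top [([0.6424, -0.0466, 0.0658], 0.53)]
side basket [([0.5616, -0.435, -0.0038], 0.97)]
side remote [([0.354, 0.4219, -0.0054], 0.96)]
side spray [([0.5868, 0.4343, 0.003], 0.63)]
1.0
```

View pics/top.png

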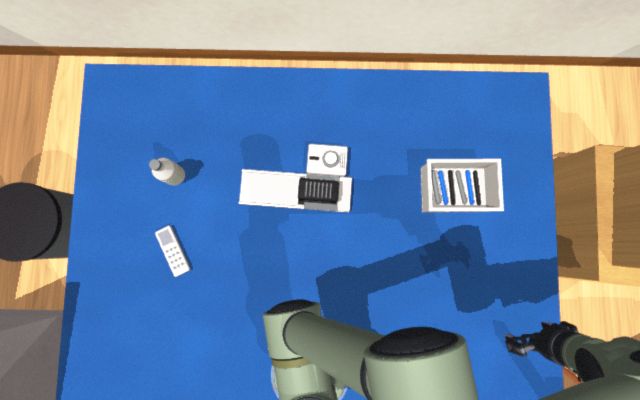

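View pics/side.png

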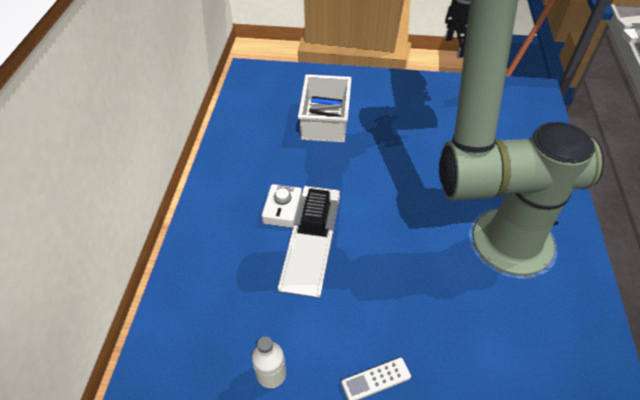

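The top view shows the tray at px (240–352, 170–212), with its open end pointing left (world +y). The pack is at about (318,190) and the button at (331,158). In the side view the open end points toward the camera, with the bottle, remote and basket all well away. I'll close the jaw, turn the tool to line up with the tray, and move over for a wrist look.

Request:
move_arm(rows="0 0 0 0 0 -1;0 0 0 0 0 -1;0 0 0 0 0 -1;0 0 0 0 0 -1;0 0 0 0 0 -1;0 0 0 0 0 -1;0 0 0 0 0 -1;0 0 0 0 0 -1", jaw=0)

```text
t: 1.8
eef_pos: [0.1802, -0.5197, 0.4047]
tcp_rot: [-2.73, -1.555, -0.0]
contact_force: [-0.1, -0.3, -0.5]
grip_width: -0.0
grasp_force: 0.0
```

Request:
move_arm(rows="0 0 0 0 0 -1;0 0 0 0 0 -1;0 0 0 0 0 -1;0 0 0 0 0 -1;0 0 0 0 0 -1;0 0 0 0 0 -0.6;1 0.8 0 0 0 0;1 0.8 0 0 0 0")

```text
t: 2.6
eef_pos: [0.2227, -0.4716, 0.4045]
tcp_rot: [2.279, 2.163, 0.0]
contact_force: [0.8, 0.0, 0.6]
grip_width: -0.0002
grasp_force: 0.0
```

Request:
move_arm(rows="1 0.8 0 0 0 0;1 0.8 0 0 0 0;1 0.8 0 0 0 0;1 0.8 0 0 0 0;1 0.8 0 0 0 0;1 0.8 0 0 0 0;1 0.8 0 0 0 0;1 0.8 0 0 0 0")

```text
t: 3.4
eef_pos: [0.3932, -0.2789, 0.4048]
tcp_rot: [2.276, 2.165, 0.0]
contact_force: [0.2, 0.1, -0.6]
grip_width: 0.0
grasp_force: 0.0
```

Request:
move_arm(rows="1 0.8 0 0 0 0;1 0.8 0 0 0 0;1 0.8 0 0 0 0;1 0.8 0 0 0 0;1 0.8 0 0 0 0;0 0 0 0 0 0;0 0 0 0 0 0")

```text
t: 4.1
eef_pos: [0.4988, -0.1597, 0.4045]
tcp_rot: [-2.275, -2.167, 0.001]
contact_force: [-0.2, -0.1, -0.4]
grip_width: 0.0001
grasp_force: 0.0
```

```bash
cat > fit.py <<'E'
from workcell import r, read_camera, camera_model, finder
import cv2, numpy as np
from scipy.spatial.transform import Rotation as Ro
P={'charger':(0,0),'rail_end':(-.03,0),'bed':(.07,0),'catch':(-.1,0),'standby_top':(-.1,-.1)}
def fit(obs):  # obs: list of (name, xyz, conf) -> yaw, origin of charger
    a=np.array([P[n] for n,_,_ in obs]); b=np.array([l[:2] for _,l,_ in obs]); w=np.array([c for *_,c in obs])
    am,bm=np.average(a,0,w),np.average(b,0,w)
    A,B=a-am,b-bm
    y=np.arctan2((w*(A[:,0]*B[:,1]-A[:,1]*B[:,0])).sum(),(w*(A*B).sum(1)).sum())
    R=np.array([[np.cos(y),-np.sin(y)],[np.sin(y),np.cos(y)]])
    o=bm-R@am
    print('yaw deg',np.degrees(y).round(2),'origin',o.round(4)); 
    for (n,l,c),p in zip(obs,a): print(n,'res mm',((np.array(l[:2])-R@p-o)*1e3).round(1),'z',round(l[2],4),round(c,2))
    return y,o,R
def look(cams,names=P):
    out=[]
    for c in cams:
        cv2.imwrite(f'pics/last_{c}.png',read_camera(c))
        for n in names:
            m=finder.mark_of(c,n)
            if m and m[0]['confidence']>.5: out.append((n,m[0]['location'],m[0]['confidence']))
    return out
E
python3 - <<'E'
from fit import *
obs=look(['wrist']); 
if len(obs)>1: fit(obs)
print('---'); y,o,R=fit(obs+look(['top','side']))
s=r.observe(); print(s['t'],s['eef_pos'], 'tool yaw',np.degrees(np.arctan2(*Ro.from_rotvec(s['tcp_rot']).as_matrix()[[1,0],0])))
print('tool in charger',R.T@(s['eef_pos'][:2]-o))
M=camera_model('wrist'); im=cv2.imread('pics/last_wrist.png')
def proj(x,yy,z):
    X=M['R']@np.r_[R@[x,yy]+o,z]+M['t']; return (int(M['fx']*X[0]/X[2]+M['cx']),int(M['fy']*X[1]/X[2]+M['cy']))
for p in [(-.13,-.031,.068),(-.13,.031,.068),(-.01,-.031,.068),(-.01,.031,.068),(-.1,-.1,.063),(-.17,-.052,.025),(-.17,.052,.025),(-.15,-.145,.04),(.17,-.0535,.008),(.17,.0535,.008)]:
    cv2.drawMarker(im,proj(*p),(0,0,255),cv2.MARKER_CROSS,10,1)
cv2.imwrite('pics/w1.png',im)
E
```

```text
yaw deg -65.82 origin [ 0.7312 -0.117 ]
catch res mm [-47.7 -21.4] z 0.0652 0.59
standby_top res mm [38.6 17.3] z 0.0593 0.73
---
yaw deg 91.22 origin [0.5498 0.0555]
catch res mm [90.6 -2.7] z 0.0652 0.59
standby_top res mm [-14.3  -7.1] z 0.0593 0.73
charger res mm [-4.9  4.1] z -0.0001 0.63
rail_end res mm [-7.2  1.8] z 0.0049 0.69
bed res mm [ 4.6 -0.8] z 0.0092 0.55
catch res mm [-13.8   2.8] z 0.0117 0.6
standby_top res mm [-14.2  -9.7] z 0.0608 0.61
charger res mm [-7.2  3.8] z -0.0003 0.87
rail_end res mm [-5.8  1.1] z 0.008 0.8
bed res mm [0.6 1.7] z 0.0071 0.96
catch res mm [-11.3   2.2] z 0.0127 0.89
5.0 [ 0.49866075 -0.16013676  0.4046899 ] tool yaw 87.13030706688433
tool in charger [-0.21451856  0.0557296 ]
```

View pics/w1.png

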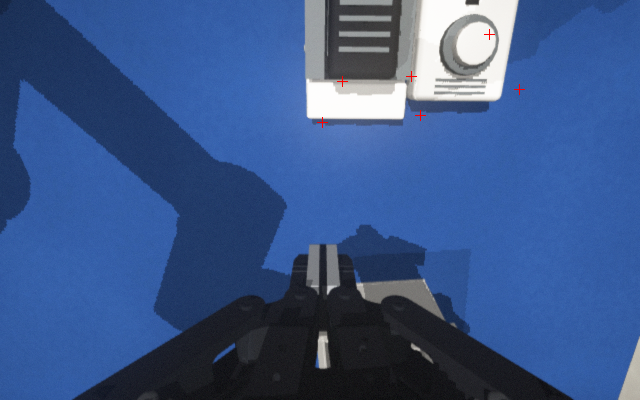

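The wrist view shows the pack's rear edge at about px (328–398, 79), the end block's rear edge at (306–405, 119) and the button at (476, 43). The network's wrist "catch" mark was an outlier that skewed the fit, so I'll refit from these pixels and the other views.

```bash
python3 - <<'E'
from fit import *
M=camera_model('wrist')
def bp(u,v,z):
    d=M['R'].T@[(u-M['cx'])/M['fx'],(v-M['cy'])/M['fy'],1]; c=-M['R'].T@M['t']
    return c+d*(z-c[2])/d[2]
P.update(p=(-.1,-.1),e1=(-.17,.052),e2=(-.17,-.052),h1=(-.13,.031),h2=(-.13,-.031),hs=(-.15,-.145))
px=[('p',476,43,.063),('e1',306,119,.02),('e2',405,119,.02),('h1',328,79,.068),('h2',398,79,.068)]
o1=[(n,bp(u,v,z),1.) for n,u,v,z in px]
fit(o1); print('---')
o2=look(['top','side']); fit(o2); print('---'); y,o,R=fit(o1+o2)
s=r.observe(); print(s['t'],'tool in charger',R.T@(s['eef_pos'][:2]-o), finder.mark_of('top','pack')[0]['location'])
E
```

```text
yaw deg 87.12 origin [0.5462 0.056 ]
p res mm [-0.5  0. ] z 0.063 1.0
e1 res mm [-1.7  0. ] z 0.02 1.0
e2 res mm [ 1.3 -0.1] z 0.02 1.0
h1 res mm [0.  0.1] z 0.068 1.0
h2 res mm [0.9 0. ] z 0.068 1.0
---Traceback (most recent call last):
  File "<stdin>", line 10, in <module>
  File "fit.py", line 20, in look
    m=finder.mark_of(c,n)
ValueError: it knows: basket, bed, catch, charger, pack, rail_end, remote, spray, standby_top
```

The refit agrees to within 2 mm: yaw 87.1° and origin (0.546, 0.056). The tool yaw already matches. Next I'll move behind the pack and go down just above the end block.

Request:
move_arm(rows="0.7 0.5 0 0 0 0;1 0.5 0.5 0 0 0;0.8 0.46 1 0 0 0;0 0 1 0 0 0;0 0 1 0 0 0;0 0 1 0 0 0;0 0 1 0 0 0;0 0 0.7 0 0 0")

```text
t: 6.1
eef_pos: [0.5378, -0.0993, 0.248]
tcp_rot: [-2.275, -2.164, 0.001]
contact_force: [0.4, 0.0, 0.4]
grip_width: 0.0001
grasp_force: 0.0
```

Request:
move_arm(rows="0 0 0.8 0 0 0;0 0 0.6 0 0 0;0 0 0.35 0 0 0;0 0 0 0 0 0")

```text
t: 6.5
eef_pos: [0.5377, -0.0994, 0.2049]
tcp_rot: [-2.275, -2.164, 0.002]
contact_force: [0.2, -0.2, -0.2]
grip_width: -0.0002
grasp_force: 0.0
```

Request:
move_arm(rows="0.2 0 0 0 0 0;0.2 0 0 0 0 0;0.1 0 0 0 0 0;0.05 0 0 0 0 0;0.05 0 0 0 0 0")

```text
t: 7.0
eef_pos: [0.5391, -0.0844, 0.2063]
tcp_rot: [2.276, 2.165, 0.0]
contact_force: [0.7, -0.7, 0.6]
grip_width: 0.0003
grasp_force: 0.0
```

Request:
move_arm(rows="0.1 0 0 0 0 0;0.05 0 0 0 0 0;0.05 0 0 0 0 0;0.05 0 0 0 0 0")

```text
t: 7.4
eef_pos: [0.5395, -0.0803, 0.2064]
tcp_rot: [2.275, 2.159, -0.008]
contact_force: [-2.7, -11.5, 2.4]
grip_width: 0.0003
grasp_force: 6.1
```

Request:
move_arm(rows="0.05 0 0 0 0 0;0.05 0 0 0 0 0;0.05 0 0 0 0 0;0.05 0 0 0 0 0")

```text
t: 7.8
eef_pos: [0.5399, -0.0745, 0.2063]
tcp_rot: [2.276, 2.162, -0.003]
contact_force: [0.2, -4.3, 1.5]
grip_width: 0.0
grasp_force: 2.5
```

Request:
move_arm(rows="0.05 0 0 0 0 0;0.05 0 0 0 0 0;0.05 0 0 0 0 0;0.05 0 0 0 0 0;0 0 0 0 0 0")

```text
t: 8.3
eef_pos: [0.5401, -0.069, 0.2063]
tcp_rot: [2.276, 2.163, -0.001]
contact_force: [0.6, -3.7, 2.6]
grip_width: 0.0004
grasp_force: 2.1
```

The catch has let go and the push force is down to about 4 N. I'll slide the pack another 125 mm.

Request:
move_arm(rows="0.2 0 0 0 0 0;0.3 0 0 0 0 0;0.3 0 0 0 0 0;0.3 0 0 0 0 0;0.3 0 0 0 0 0;0.3 0 0 0 0 0;0.3 0 0 0 0 0;0.3 0 0 0 0 0")

```text
t: 9.1
eef_pos: [0.5427, -0.0102, 0.2059]
tcp_rot: [-2.276, -2.165, 0.0]
contact_force: [0.1, -2.9, 1.7]
grip_width: 0.0001
grasp_force: 1.4
```

Request:
move_arm(rows="0.3 0 0 0 0 0;0.3 0 0 0 0 0;0.3 0 0 0 0 0;0.3 0 0 0 0 0;0.3 0 0 0 0 0;0.3 0 0 0 0 0;0.2 0 0 0 0 0;0.1 0 0 0 0 0")

```text
t: 9.9
eef_pos: [0.5453, 0.0421, 0.2059]
tcp_rot: [-2.276, -2.166, 0.0]
contact_force: [-0.2, -2.6, 2.0]
grip_width: -0.0001
grasp_force: 1.4
```

Request:
move_arm(rows="0.2 0 0 0 0 0;0.2 0 0 0 0 0;0.1 0 0 0 0 0;0.1 0 0 0 0 0;0 0 0 0 0 0")

```text
t: 10.4
eef_pos: [0.546, 0.0569, 0.2058]
tcp_rot: [-2.275, -2.165, -0.001]
contact_force: [0.7, -0.4, 0.3]
grip_width: -0.0001
grasp_force: 0.3
```

```bash
python3 - <<'E'
from fit import *
y=np.radians(87.12);R=np.array([[np.cos(y),-np.sin(y)],[np.sin(y),np.cos(y)]]);o=np.array([.5462,.056])
s=r.observe(); print(s['t'],'tool',R.T@(s['eef_pos'][:2]-o),s['eef_pos'],s['contact_force'])
for c in ['top','side']:
    im=read_camera(c); cv2.imwrite(f'pics/b_{c}.png',im)
    for d in finder.mark_of(c,'pack')[:1]: print(c,R.T@(d['location'][:2]-o),d['location'][2],d['confidence'])
cv2.imwrite('pics/b.png',cv2.resize(im[150:320,220:380],(640,680))[:600])
E
```

```text
10.4 tool [0.00090839 0.00021814] [0.54602778 0.0569182  0.20583319] [ 0.7297392  -0.43143267  0.25338422]
top [ 0.00284671 -0.00085805] -0.0003 0.42
side [0.0698676  0.00041097] 0.0099 0.57
```

View pics/b.png

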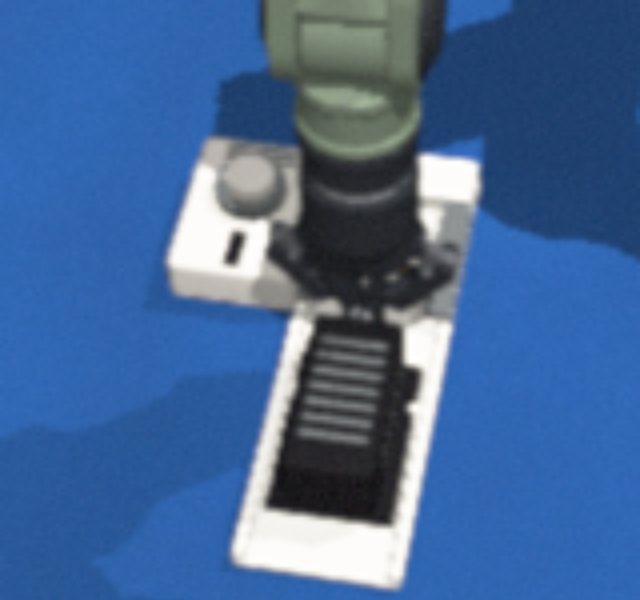

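The side view shows the pack straight on the free bed at about x=+69 mm, clear of the rails and of the open end. Next I'll back off, lift and move over the button.

Request:
move_arm(rows="-0.3 0 0 0 0 0;-0.2 0 -0.3 0 0 0;0 0 -1 0 0 0;0 0 -1 0 0 0;0 0 -0.7 0 0 0;-0.9 1 0 0 0 0;-0.9 1 0 0 0 0;-0.9 1 0 0 0 0")

```text
t: 11.4
eef_pos: [0.6177, -0.0285, 0.2821]
tcp_rot: [2.276, 2.164, 0.001]
contact_force: [0.0, 0.1, 0.8]
grip_width: -0.0002
grasp_force: 0.0
```

Request:
move_arm(rows="-0.84 1 0 0 0 0;0 0 0.6 0 0 0;0 0 0.6 0 0 0;0 0 0.3 0 0 0;0 0 0 0 0 0")

```text
t: 11.9
eef_pos: [0.6401, -0.0497, 0.2425]
tcp_rot: [-2.275, -2.163, 0.002]
contact_force: [0.7, 0.5, 0.5]
grip_width: 0.0001
grasp_force: 0.0
```

```bash
python3 - <<'E'
from fit import *
y=np.radians(87.12);R=np.array([[np.cos(y),-np.sin(y)],[np.sin(y),np.cos(y)]]);o=np.array([.5462,.056])
s=r.observe(); print(s['t'],'tool',R.T@(s['eef_pos'][:2]-o),'tip z',s['eef_pos'][2]-r.nose_length,s['contact_force'])
im=read_camera('wrist'); cv2.imwrite('pics/c.png',im)
read_camera('top')
for d in finder.mark_of('top','pack')[:1]: print(R.T@(d['location'][:2]-o),d['location'][2],d['confidence'])
E
```

```text
11.9 tool [-0.10082264 -0.09912994] tip z 0.06907577667332893 [0.7091047  0.51597503 0.53824606]
[0.07180416 0.00371244] 0.0089 0.96
```

View pics/c.png

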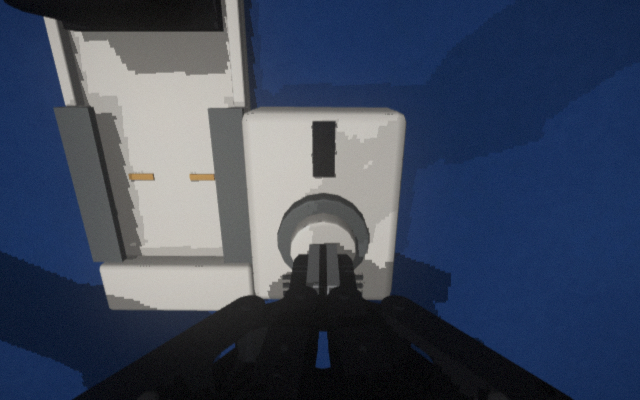

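The fingertips are centred on the button (about px 323, 245), and the pack is well clear at the top of the picture. Now I'll press.

Request:
move_arm(rows="0 0 0.2 0 0 0;0 0 0.1 0 0 0;0 0 0.1 0 0 0;0 0 0.1 0 0 0;0 0 0.06 0 0 0")

```text
t: 12.55
eef_pos: [0.641, -0.0494, 0.2298]
tcp_rot: [2.276, 2.165, 0.001]
contact_force: [-1.1, -0.5, 5.7]
grip_width: -0.0002
grasp_force: 2.8
```

Request:
move_arm(rows="0 0 0.06 0 0 0;0 0 0.05 0 0 0;0 0 0 0 0 0")

```text
t: 12.85
eef_pos: [0.641, -0.0493, 0.2293]
tcp_rot: [2.275, 2.164, 0.002]
contact_force: [-5.6, 2.0, 18.0]
grip_width: 0.0002
grasp_force: 9.1
```

At 18 N and no longer moving, the button is at its stop. I'll lift off and move up.

Request:
move_arm(rows="0 0 -0.2 0 0 0;0 0 -0.5 0 0 0;0 0 -1 0 0 0;0 0 -1 0 0 0;0 0 -1 0 0 0;0 0 0 0 0 0;0 0 0 0 0 0")

```text
t: 13.55
eef_pos: [0.6409, -0.0495, 0.3196]
tcp_rot: [2.276, 2.165, 0.001]
contact_force: [0.1, 0.1, 0.8]
grip_width: 0.0001
grasp_force: 0.0
```

```bash
python3 - <<'E'
from fit import *
y=np.radians(87.12);R=np.array([[np.cos(y),-np.sin(y)],[np.sin(y),np.cos(y)]]);o=np.array([.5462,.056])
ims=[]
for c in ['top','side']:
    im=read_camera(c);ims.append(im)
    for d in finder.mark_of(c,'pack')[:1]: print(c,R.T@(d['location'][:2]-o),d['location'][2],d['confidence'])
    for n in ['basket','remote','spray','standby_top']: print(n,[np.round(d['location'],3) for d in finder.mark_of(c,n)[:1]])
s=r.observe(); print(s['t'],s['eef_pos'],s['contact_force'])
cv2.imwrite('pics/d.png',cv2.resize(np.hstack([ims[0][130:230,220:370],ims[1][170:310,220:380][:100]]),None,fx=2.5,fy=2.5))
E
```

```text
top [0.06958243 0.00209877] 0.009 0.55
basket [array([ 0.561, -0.431,  0.004])]
remote [array([ 0.354,  0.424, -0.004])]
spray [array([ 0.594,  0.435, -0.001])]
standby_top []
side [0.07167476 0.00230416] 0.0077 0.61
basket [array([ 0.561, -0.437, -0.007])]
remote [array([ 0.357,  0.426, -0.007])]
spray [array([ 0.588,  0.435, -0.   ])]
standby_top [array([ 0.641, -0.049,  0.064])]
14.15 [ 0.64088242 -0.04944876  0.31905334] [-0.73213358  0.12842468  0.18882137]
```

View pics/d.png

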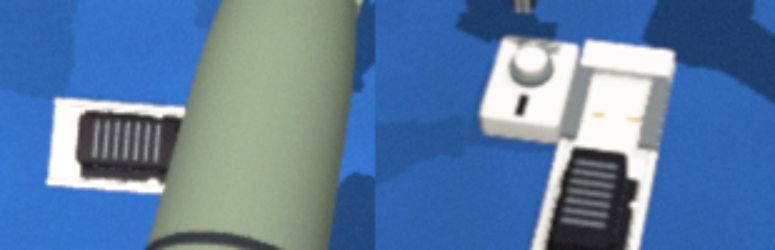

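The pack stands on the bed at about x=+70 mm, y=+2 mm. The button is back up, nothing else has moved, and the gripper is clear, so I'm handing in.

```bash
python3 -c "
from workcell import r
print(r.finish_job())"
```

```text
the job is handed in; nothing more can be done
None
```

The job is handed in, though no verdict came back: the pack stands on the free bed about 70 mm past the tray centre and 2 mm off its middle line. The button was pressed to its stop and came back up. The basket, remote and bottle were left where they were.

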